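# Gauge a coarse spindle with pitch combs and hang up the one that fits

### The job

Try the coloured pitch combs, teeth down along the thread, one by one on the white spindle that lies on the mat, until you find the one whose teeth seat fully on it. Hang that comb by its window on the free middle hook of the rack without knocking the tools on either side, and leave the combs that do not fit standing upright in the wooden holder.

Things in the scene. Friction and masses are not known exactly. Their poses are not given: they have to be found in the camera images.
- comb_red: Red pitch comb: upright plate 10 mm thick (x), 95 mm long (y), 100 mm tall, 85 to 170 g. Origin: bottom, mid-plate, at the tip of the middle tooth. Row of teeth along y, 8 mm long, tips 3 to 5 mm wide; solid bar z 8 to 26 mm; window; top bar 64 mm wide, z 58 to 68; grip tab 32 mm wide, z 68 to 100, pinched across the 10 mm. Stands teeth down in a slot of the holder.
- comb_red_eye (a point): Middle of the upper edge of the red comb's hanging window (40 mm wide in y, 32 mm tall), mid-thickness, 58 mm above the comb's origin, axes as the comb's. The combs differ in colour and tooth spacing (14, 17, 20 mm; which is which is not told); each fits one of the spindles.
- comb_yellow: Yellow pitch comb: upright plate 10 mm thick (x), 95 mm long (y), 100 mm tall, 85 to 170 g. Origin: bottom, mid-plate, at the tip of the middle tooth. Row of teeth along y, 8 mm long, tips 3 to 5 mm wide; solid bar z 8 to 26 mm; window; top bar 64 mm wide, z 58 to 68; grip tab 32 mm wide, z 68 to 100, pinched across the 10 mm. Stands teeth down in a slot of the holder.
- comb_yellow_eye (a point): Middle of the upper edge of the yellow comb's hanging window (40 mm wide in y, 32 mm tall), mid-thickness, 58 mm above the comb's origin, axes as the comb's. The combs differ in colour and tooth spacing (14, 17, 20 mm; which is which is not told); each fits one of the spindles.
- comb_blue: Blue pitch comb: upright plate 10 mm thick (x), 95 mm long (y), 100 mm tall, 85 to 170 g. Origin: bottom, mid-plate, at the tip of the middle tooth. Row of teeth along y, 8 mm long, tips 3 to 5 mm wide; solid bar z 8 to 26 mm; window; top bar 64 mm wide, z 58 to 68; grip tab 32 mm wide, z 68 to 100, pinched across the 10 mm. Stands teeth down in a slot of the holder.
- comb_blue_eye (a point): Middle of the upper edge of the blue comb's hanging window (40 mm wide in y, 32 mm tall), mid-thickness, 58 mm above the comb's origin, axes as the comb's. The combs differ in colour and tooth spacing (14, 17, 20 mm; which is which is not told); each fits one of the spindles.
- spindle_a: Spindle a: white, coarse thread, lying level along its y, fixed. Origin on the desk under its middle. Axis 50 mm up, thread 112 to 134 mm long, 44 mm across; two black end blocks 60 mm tall at y +-85 mm. One of three with different thread spacing: the one to gauge, which changes, lies on the dark mat (world x under 0.6 m and y under 0.12 m); the others, to the left (y about 0.3 m) and far off (x about 0.78 m), are not used.
- spindle_a_seat (a point): On top of spindle a's root, 64 mm above the desk, in the middle of a thread groove at mid length; y along the thread. A fitting comb, plate along the spindle, is fully seated with its origin here (tooth tips on the root, 1.5 mm play each way along the thread). A wrong one stops on the crests, about 8 mm too high.
- spindle_b: Spindle b: white, coarse thread, lying level along its y, fixed. Origin on the desk under its middle. Axis 50 mm up, thread 112 to 134 mm long, 44 mm across; two black end blocks 60 mm tall at y +-85 mm. One of three with different thread spacing: the one to gauge, which changes, lies on the dark mat (world x under 0.6 m and y under 0.12 m); the others, to the left (y about 0.3 m) and far off (x about 0.78 m), are not used.
- spindle_b_seat (a point): On top of spindle b's root, 64 mm above the desk, in the middle of a thread groove at mid length; y along the thread. A fitting comb, plate along the spindle, is fully seated with its origin here (tooth tips on the root, 1.5 mm play each way along the thread). A wrong one stops on the crests, about 8 mm too high.
- spindle_c: Spindle c: white, coarse thread, lying level along its y, fixed. Origin on the desk under its middle. Axis 50 mm up, thread 112 to 134 mm long, 44 mm across; two black end blocks 60 mm tall at y +-85 mm. One of three with different thread spacing: the one to gauge, which changes, lies on the dark mat (world x under 0.6 m and y under 0.12 m); the others, to the left (y about 0.3 m) and far off (x about 0.78 m), are not used.
- spindle_c_seat (a point): On top of spindle c's root, 64 mm above the desk, in the middle of a thread groove at mid length; y along the thread. A fitting comb, plate along the spindle, is fully seated with its origin here (tooth tips on the root, 1.5 mm play each way along the thread). A wrong one stops on the crests, about 8 mm too high.
- holder: Fixed plywood block, 196 (x) by 142 (y) by 48 mm tall, origin at the centre of its underside. Three slots along y, centred at x -60, 0, +60 mm, each 16 mm wide, 130 mm long, floor 8 mm above the desk, flaring above 36 mm to 30 mm wide at the top. A comb stands in a slot with its y along the holder's y and its origin 8 mm above the desk.
- rack: Fixed hook rack, origin on the desk under the middle of its 12 mm round crossbar (along y, 165 mm up, posts at y +-165 mm). Three hooks at y -105, 0, +105 mm: level 8 mm round prongs at bar height pointing to -x, 80 mm long from the bar's axis, the end turned up to 14 mm above the prong's axis. The middle hook is free.
- hook_mid (a point): On the axis of the free middle hook, 40 mm from the crossbar's axis, 165 mm above the desk; axes as the rack's (the prong points to -x). A hung comb's plate is square to the prong, its y along the rack's y, its eye point 4 mm above this axis.
- spanner: Flat steel spanner, 44 mm wide (y), 138 mm of it below its origin and 10 mm above, 6 mm thick. Hangs loose from the rack's right hook (rack y = -105 mm), its flat along the rack's y. Origin: the upper edge of its eye, on the prong. A neighbour not to be knocked.
- scraper: Scraper with orange handle and steel blade, at most 60 mm wide (y), 134 mm of it below its origin and 10 mm above, up to 10 mm thick. Hangs loose from the rack's left hook (rack y = +105 mm), its flat along the rack's y. Origin: the upper edge of its eye, on the prong. A neighbour not to be knocked.
Things that resemble listed ones, but are neither listed nor needed, are in the scene too. Several things have the shape of the comb_blue; the one meant has the colours described above. Of the things shaped like the holder, the plywood one is meant.

How it is judged (in metres and radians):
On the way:
1. the comb that fits the spindle on the mat is fully seated on its thread ((((world x of spindle_a below 0.6 m and world y of spindle_a below 0.12 m) and x of comb_red in the frame of spindle_a_seat between -0.007 and 0.007 m and y of comb_red in the frame of spindle_a_seat between -0.036 and 0.036 m and z of comb_red in the frame of spindle_a_seat between -0.004 and 0.003 m and angle between the y axis of comb_red and the y axis of spindle_a, either way round below 0.08 rad and contact force between comb_red and spindle_a above 0.1 N) or ((world x of spindle_b below 0.6 m and world y of spindle_b below 0.12 m) and x of comb_yellow in the frame of spindle_b_seat between -0.007 and 0.007 m and y of comb_yellow in the frame of spindle_b_seat between -0.036 and 0.036 m and z of comb_yellow in the frame of spindle_b_seat between -0.004 and 0.003 m and angle between the y axis of comb_yellow and the y axis of spindle_b, either way round below 0.08 rad and contact force between comb_yellow and spindle_b above 0.1 N) or ((world x of spindle_c below 0.6 m and world y of spindle_c below 0.12 m) and x of comb_blue in the frame of spindle_c_seat between -0.007 and 0.007 m and y of comb_blue in the frame of spindle_c_seat between -0.036 and 0.036 m and z of comb_blue in the frame of spindle_c_seat between -0.004 and 0.003 m and angle between the y axis of comb_blue and the y axis of spindle_c, either way round below 0.08 rad and contact force between comb_blue and spindle_c above 0.1 N))), for 0.2 s.
At the end, for the whole second after the job is handed in: The fitting comb hangs at rest, released, by its window on the middle hook (eye point within 32 mm of the hook's middle along it, 18 mm across, leaning under 0.45 rad); the other two stand in the holder's slots, origins under 18 mm above the desk, leaning under 0.3 rad ((((world x of spindle_a below 0.6 m and world y of spindle_a below 0.12 m) and (x of comb_red_eye in the frame of hook_mid between -0.034 and 0.032 m and y of comb_red_eye in the frame of hook_mid between -0.018 and 0.018 m and z of comb_red_eye in the frame of hook_mid between -0.002 and 0.01 m and angle between comb_red's own z axis and vertical below 0.45 rad and linear speed of comb_red below 0.03 m/s and contact force between comb_red and the fingers below 0.05 N and contact force between comb_red and rack above 0.3 N) and (x of comb_yellow in the frame of holder between -0.075 and 0.075 m and y of comb_yellow in the frame of holder between -0.02 and 0.02 m and z of comb_yellow in the frame of holder between 0 and 0.018 m and angle between comb_yellow's own z axis and vertical below 0.3 rad and linear speed of comb_yellow below 0.03 m/s) and (x of comb_blue in the frame of holder between -0.075 and 0.075 m and y of comb_blue in the frame of holder between -0.02 and 0.02 m and z of comb_blue in the frame of holder between 0 and 0.018 m and angle between comb_blue's own z axis and vertical below 0.3 rad and linear speed of comb_blue below 0.03 m/s)) or ((world x of spindle_b below 0.6 m and world y of spindle_b below 0.12 m) and (x of comb_yellow_eye in the frame of hook_mid between -0.034 and 0.032 m and y of comb_yellow_eye in the frame of hook_mid between -0.018 and 0.018 m and z of comb_yellow_eye in the frame of hook_mid between -0.002 and 0.01 m and angle between comb_yellow's own z axis and vertical below 0.45 rad and linear speed of comb_yellow below 0.03 m/s and contact force between comb_yellow and the fingers below 0.05 N and contact force between comb_yellow and rack above 0.3 N) and (x of comb_red in the frame of holder between -0.075 and 0.075 m and y of comb_red in the frame of holder between -0.02 and 0.02 m and z of comb_red in the frame of holder between 0 and 0.018 m and angle between comb_red's own z axis and vertical below 0.3 rad and linear speed of comb_red below 0.03 m/s) and (x of comb_blue in the frame of holder between -0.075 and 0.075 m and y of comb_blue in the frame of holder between -0.02 and 0.02 m and z of comb_blue in the frame of holder between 0 and 0.018 m and angle between comb_blue's own z axis and vertical below 0.3 rad and linear speed of comb_blue below 0.03 m/s)) or ((world x of spindle_c below 0.6 m and world y of spindle_c below 0.12 m) and (x of comb_blue_eye in the frame of hook_mid between -0.034 and 0.032 m and y of comb_blue_eye in the frame of hook_mid between -0.018 and 0.018 m and z of comb_blue_eye in the frame of hook_mid between -0.002 and 0.01 m and angle between comb_blue's own z axis and vertical below 0.45 rad and linear speed of comb_blue below 0.03 m/s and contact force between comb_blue and the fingers below 0.05 N and contact force between comb_blue and rack above 0.3 N) and (x of comb_red in the frame of holder between -0.075 and 0.075 m and y of comb_red in the frame of holder between -0.02 and 0.02 m and z of comb_red in the frame of holder between 0 and 0.018 m and angle between comb_red's own z axis and vertical below 0.3 rad and linear speed of comb_red below 0.03 m/s) and (x of comb_yellow in the frame of holder between -0.075 and 0.075 m and y of comb_yellow in the frame of holder between -0.02 and 0.02 m and z of comb_yellow in the frame of holder between 0 and 0.018 m and angle between comb_yellow's own z axis and vertical below 0.3 rad and linear speed of comb_yellow below 0.03 m/s)))); the robot touches nothing.
It fails at once if the spanner beside the free hook is knocked (shifted more than 15 mm or tilted more than 0.25 rad) (distance of spanner from where it was at the start of the episode above 0.015 m or angle between spanner's own z axis and vertical above 0.25 rad).
It fails at once if the scraper beside the free hook is knocked (shifted more than 15 mm or tilted more than 0.25 rad) (distance of scraper from where it was at the start of the episode above 0.015 m or angle between scraper's own z axis and vertical above 0.25 rad).
It also fails if it takes over 72 s, if anything falls off the work surface, if the arm or the gripper's body presses on something with over 40 N, if the wrist force passes 120 N, or if a joint passes its speed limit or range.

### The arm

A 6-joint arm with a two-finger parallel gripper is mounted at the origin on the work surface. World frame = base frame: x ahead of the robot, y to its left, z up, the work surface at z = 0. Lengths are in m, angles in degrees, forces in N, time in s.
With the tool pointing down it reaches from about 0.325 to 0.775 m from the base axis. Payload 5.5 kg.
Tool frame: the origin (TCP) lies at the centre of the arm's flange, where the gripper is bolted on; the fingertips stand 182 mm ahead of it and the grasp point (between the pads) lies 163 mm ahead of it; z points along the fingers, y is the direction in which the jaws open and shut (so a half turn about z gives the same grasp; the last joint's range is limited). The gripper opens to 88 mm and grips with 3 to 60 N. Pads are 20 mm wide; open, the fingers measure 115 mm over their backs; the gripper's body (75 mm by 178 mm) begins 61 mm behind the grasp point.
Start: joints at [61.438, 5.22, 70.514, -0, 104.267, -3.249], TCP at [0.257, 0.542, 0.405] pointing down, gripper open.
Joint ranges: [-164.24, 164.24], [-49.07, 125.15], [9.68, 141.18], [-86.29, 266.29], [3.28, 154.24], [-151.56, 151.56]. Speed limits (degrees/s): [147.25, 147.25, 172.46, 180, 180, 180].

### API

Orientations are given as [roll, pitch, yaw] about the fixed x, y, z axes, in that order (R = Rz(yaw) Ry(pitch) Rx(roll)).
In Python, from station import r gives the robot as it stands. The module is installed in compiled form; this text tells all that it offers. Calls block until the motion is done:
- r.reach(position, orientation): joint-space move of the TCP to a pose.
- r.servo_line(position, rotation=None, speed=0.15): straight line of the TCP; rotation=None keeps the orientation; speed is the mean speed in m/s.
- r.move_joints(angles): joint-space move.
- r.let_go() and r.grab(squeeze=None): open the fingers fully, or close them until they stop; squeeze is the grip in N (None keeps the last).
- r.wait(seconds).
- r.inverse_kinematics(position, orientation): joint angles nearest the present ones, or None.
- r.sense(): the state.
- r.snapshot(name): name is "scene" or "top" or "wrist"; returns a dict with "frame" (400x640x3 uint8, red, green, blue), "fx", "fy", "cx", "cy" (pixels), "dist_coeffs" ([k1, k2, p1, p2, k3] as OpenCV has them; the pictures are not rectified), "R" (3x3) and "t" (3): a world point X has camera coordinates R X + t. Camera axes: x right, y down, z forward; pixel columns grow to the right and rows downward; lengths in m; the calibration is good to about 2 mm. A picture is of the moment at which its call begins. There is no depth.
A pose or a line that the arm cannot do raises r.IKError and nothing moves.
- r.hand_in(): hands the job in, once; it reports no verdict.
The state is a dict: "clock": time; "joints": joint angles; "joint_vel": joint speeds; "joint_torque": joint torques, N m; "tcp_pos": TCP position; "orientation": TCP orientation; "contact_force": force on the tool from outside, world axes, zero at the start; "torque": the same for the moment, N m; "opening": finger opening in m.
Only numpy, scipy, OpenCV 4.12 (cv2) and the standard library are available. Lean on these libraries where they do the work, as an engineer would, in place of code of your own. Each camera call takes 0.05 s, during which the arm holds its last target.

## Working session

There is one attempt and no reset: what is moved stays moved. The work goes in short steps, each a Python script; the robot and the scene stay as the last script left them, time stands still between calls to the robot, and variables do not carry over. Pictures are saved under pics/ and viewed, and the job is handed in when it is done.

```bash
mkdir -p pics; cat > h.py <<'E'
import numpy as np, cv2
from station import r
def snap(n,f):
    s=r.snapshot(n); cv2.imwrite('pics/'+f,cv2.cvtColor(s['frame'],cv2.COLOR_RGB2BGR)); np.save('pics/'+f+'.npy',s,allow_pickle=True); return s
def K(s): return np.array([[s['fx'],0,s['cx']],[0,s['fy'],s['cy']],[0,0,1.]])
def ray(s,uv):
    p=cv2.undistortPoints(np.array([[uv]],float),K(s),np.array(s['dist_coeffs'],float))[0,0]
    R=np.array(s['R']);t=np.array(s['t']); return -R.T@t, R.T@np.array([p[0],p[1],1.])
def onz(s,uv,z):
    c,d=ray(s,uv); return c+d*(z-c[2])/d[2]
def proj(s,P):
    return cv2.projectPoints(np.array(P,float).reshape(-1,3),cv2.Rodrigues(np.array(s['R'],float))[0],np.array(s['t'],float),K(s),np.array(s['dist_coeffs'],float))[0][:,0]
def load(f): return np.load('pics/'+f+'.npy',allow_pickle=True).item()
E
python3 - <<'E'
from h import *
for n in ['scene','top','wrist']:
    s=snap(n,n+'0.png'); print(n,-np.array(s['R']).T@s['t'],s['fx'])
print(r.sense())
E
```

```text
scene [1.43674999 0.43200196 0.80063372] 461.41176928682165
top [ 0.40965331 -0.03759587  1.14341877] 392.82945506284676
wrist [0.19785264 0.57139075 0.38334342] 302.79150033278444
{'clock': 0.15, 'joints': array([ 6.14381494e+01,  5.25408185e+00,  7.05662538e+01, -1.82759669e-03,
        1.04267762e+02, -3.24814885e+00]), 'joint_vel': array([-0.03867306, -0.11988286, -0.12258932, -0.06913966,  0.03780924,
        0.0402821 ]), 'joint_torque': array([ 1.97739093e-03, -4.47046602e+01, -4.06905806e+01,  6.98525878e-02,
        2.75063206e-02, -1.21531102e-04]), 'tcp_pos': array([0.25656835, 0.54242902, 0.403755  ]), 'orientation': array([-1.79911944e+02, -3.22257996e-03,  1.54685847e+02]), 'contact_force': array([ 0.58966096, -0.47797601,  0.00089833]), 'torque': array([-0.0205453 ,  0.02896583, -0.04156936]), 'opening': 0.08791622008241542}
```

View pics/scene0.png

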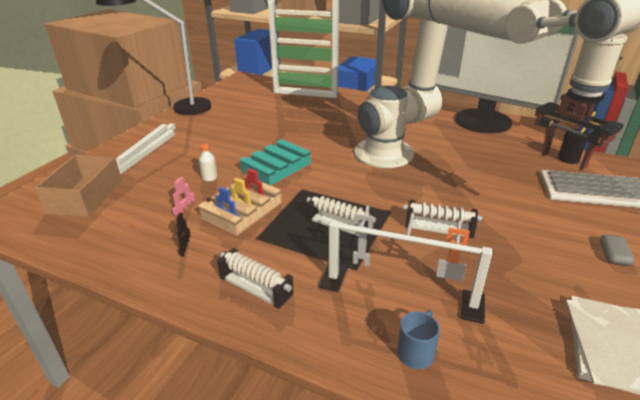

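View pics/top0.png

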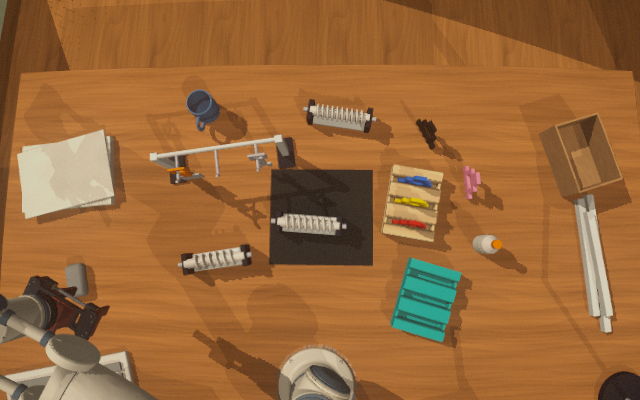

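View pics/wrist0.png

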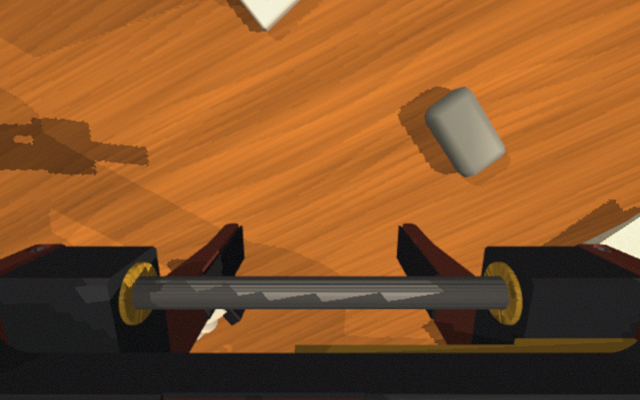

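```bash
python3 - <<'E'
from h import *
s=load('top0.png')
for n,uv,z in [('spL',(280,224),.05),('spR',(338,226),.05),('hA',(392,165),.048),('hB',(443,170),.048),('hC',(435,242),.048),('hD',(382,234),.048),('blueL',(400,180),.1),('blueR',(432,183),.1),('redL',(392,222),.1),('redR',(427,225),.1),('barL',(153,157),.165),('barR',(282,140),.165),('hookbase',(214,149),.165),('hooktip',(218,174),.17)]:
    print(n,onz(s,uv,z).round(4))
i=cv2.imread('pics/top0.png')
cv2.imwrite('pics/t0b.png',cv2.resize(i[120:260,140:340],None,fx=4,fy=4,interpolation=cv2.INTER_CUBIC)); cv2.imwrite('pics/t0c.png',cv2.resize(i[150:260,370:480],None,fx=5,fy=5,interpolation=cv2.INTER_CUBIC))
w=load('wrist0.png'); print(np.array(w['R']).round(3))
E
```

```text
spL [0.4539 0.1025 0.05  ]
spR [ 0.45   -0.0592  0.05  ]
hA [ 0.6233 -0.2109  0.048 ]
hB [ 0.6101 -0.355   0.048 ]
hC [ 0.4079 -0.328   0.048 ]
hD [ 0.429  -0.1813  0.048 ]
blueL [ 0.5725 -0.2236  0.1   ]
blueR [ 0.565  -0.3093  0.1   ]
redL [ 0.4599 -0.2011  0.1   ]
redR [ 0.4527 -0.2937  0.1   ]
barL [0.6197 0.4263 0.165 ]
barR [0.6641 0.0875 0.165 ]
hookbase [0.6405 0.2637 0.165 ]
hooktip [0.5742 0.2488 0.17  ]
[[ 0.428  0.904 -0.002]
 [ 0.877 -0.415  0.242]
 [ 0.218 -0.105 -0.97 ]]
```

View pics/t0b.png

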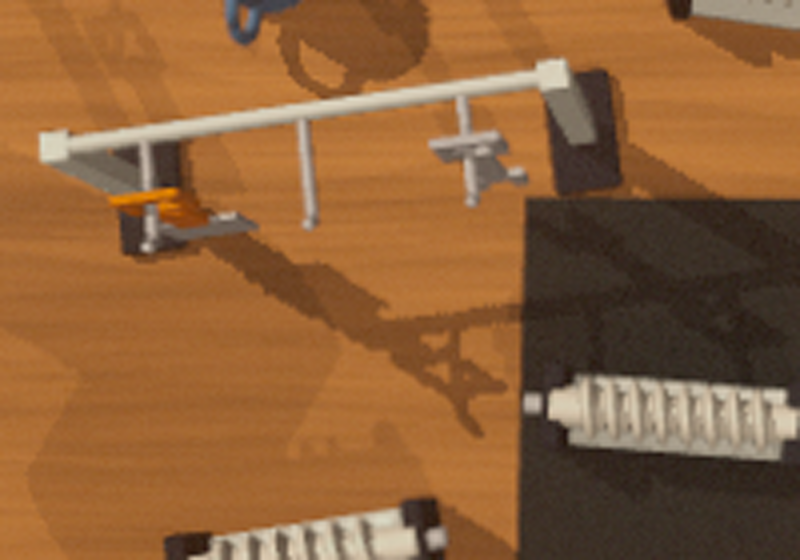

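View pics/t0c.png

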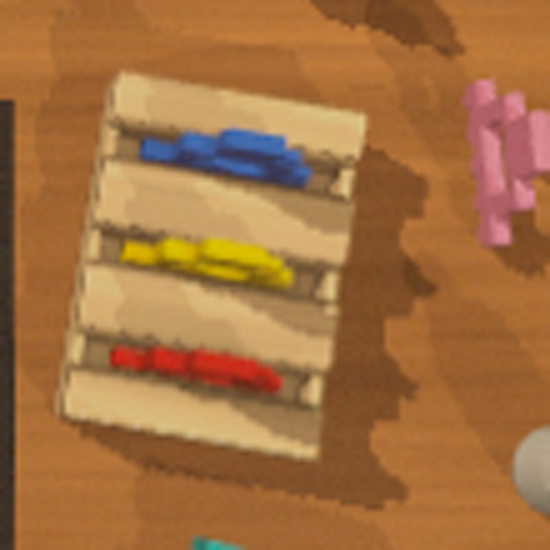

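```bash
python3 - <<'E'
from h import *
for nm,p in [('hold',(0.518,-0.269)),('sp',(0.452,0.022)),('hook',(0.60,0.255))]:
  for yaw in (0,180,90,-90):
    for z in (0.27,0.4):
      q=r.inverse_kinematics([p[0],p[1],z],[180,0,yaw]); print(nm,yaw,z,None if q is None else np.round(q,1))
E
```

```text
hold 0 0.27 [-30.8   3.6  85.9  -0.   90.5  59.2]
hold 0 0.4 [-30.8   2.6  73.7  -0.  103.7  59.2]
hold 180 0.27 [ -30.8    3.6   85.9    0.    90.5 -120.8]
hold 180 0.4 [ -30.8    2.6   73.7    0.   103.7 -120.8]
hold 90 0.27 [-30.8   3.6  85.9   0.   90.5 -30.8]
hold 90 0.4 [-30.8   2.6  73.7   0.  103.7 -30.8]
hold -90 0.27 [-30.8   3.6  85.9  -0.   90.5 149.2]
hold -90 0.4 [-30.8   2.6  73.7  -0.  103.7 149.2]
sp 0 0.27 [ -1.5 -17.3 105.1  -0.   92.2  88.5]
sp 0 0.4 [ -1.5 -17.6  92.2  -0.  105.4  88.5]
sp 180 0.27 [ -1.5 -17.3 105.1   0.   92.2 -91.5]
sp 180 0.4 [ -1.5 -17.6  92.2   0.  105.4 -91.5]
sp 90 0.27 [ -1.5 -17.3 105.1   0.   92.2  -1.5]
sp 90 0.4 [ -1.5 -17.6  92.2  -0.  105.4  -1.5]
sp -90 0.27 None
sp -90 0.4 None
hook 0 0.27 [ 20.   14.   74.4  -0.   91.6 110. ]
hook 0 0.4 [ 20.   13.4  62.   -0.  104.7 110. ]
hook 180 0.27 [ 20.   14.   74.4   0.   91.6 -70. ]
hook 180 0.4 [ 20.   13.4  62.    0.  104.7 -70. ]
hook 90 0.27 [20.  14.  74.4 -0.  91.6 20. ]
hook 90 0.4 [ 20.   13.4  62.   -0.  104.7  20. ]
hook -90 0.27 None
hook -90 0.4 None
```

```bash
python3 - <<'E'
from h import *
r.reach([0.50,0.26,0.47],[180,0,180]); r.wait(0.15); snap('wrist','w_hook.png'); print(r.sense()['clock'])
r.reach([0.39,0.022,0.38],[180,0,180]); r.wait(0.15); snap('wrist','w_sp.png'); print(r.sense()['clock'])
r.reach([0.45,-0.265,0.44],[180,0,180]); r.wait(0.15); snap('wrist','w_ho.png'); print(r.sense()['clock'])
E
```

```text
1.7583
3.0333
4.3833
```

View pics/w_hook.png

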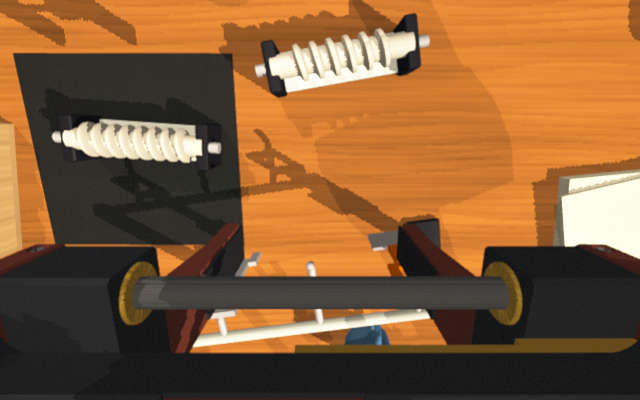

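View pics/w_sp.png

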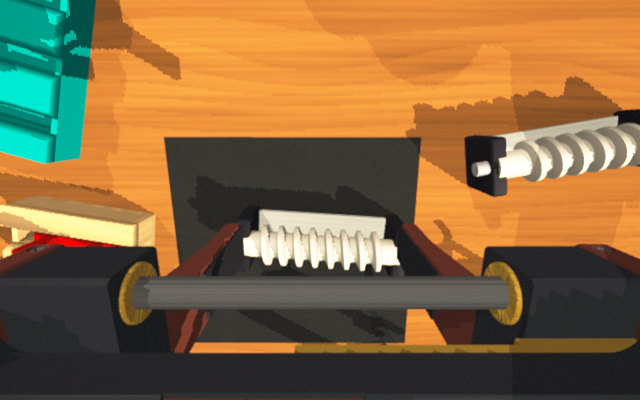

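View pics/w_ho.png

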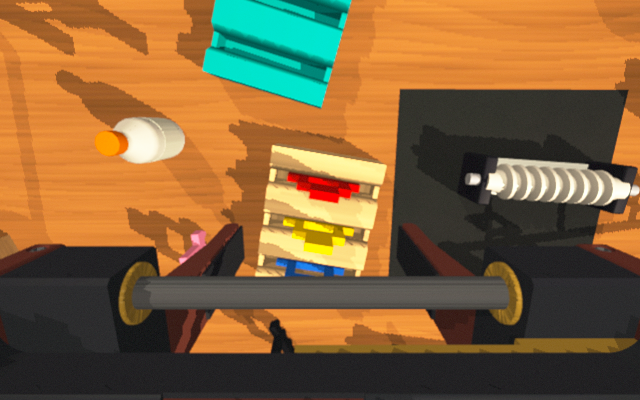

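```bash
python3 - <<'E'
from h import *
r.reach([0.53,0.022,0.33],[180,0,180]); r.wait(0.2); snap('wrist','w_sp2.png'); print(r.sense()['clock'])
r.reach([0.58,-0.268,0.40],[180,0,180]); r.wait(0.2); snap('wrist','w_ho2.png'); print(r.sense()['clock'])
E
```

```text
5.8417
7.25
```

View pics/w_sp2.png

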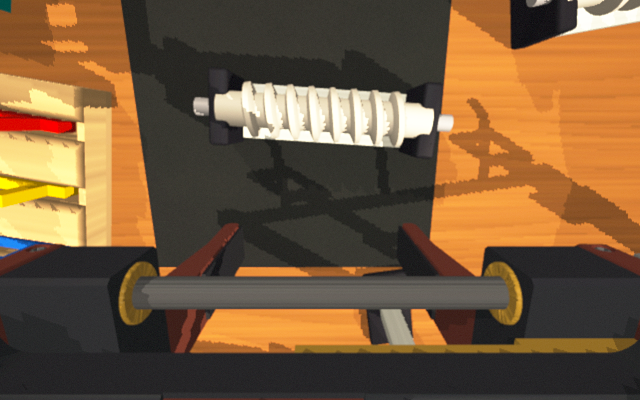

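View pics/w_ho2.png

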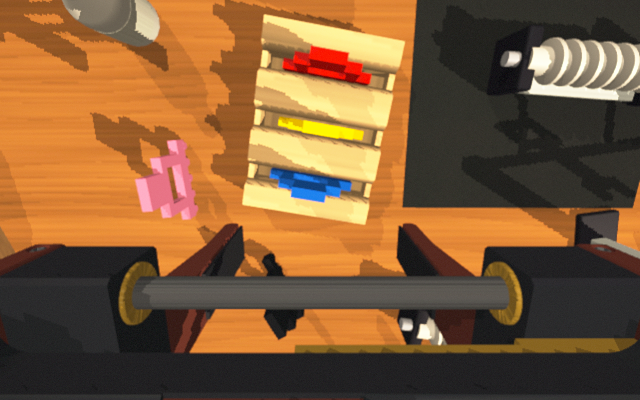

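Good views: the spindle's crests run from about (250,110) to (398,120), and the holder shows red, yellow and blue at rows 65, 128 and 185. Next I enlarge both and measure.

```bash
python3 - <<'E'
from h import *
i=cv2.imread('pics/w_sp2.png'); cv2.imwrite('pics/sp2b.png',cv2.resize(i[60:165,180:465],None,fx=2.8,fy=2.8,interpolation=cv2.INTER_CUBIC))
i=cv2.imread('pics/w_ho2.png'); cv2.imwrite('pics/ho2b.png',cv2.resize(i[5:230,230:420],None,fx=2.6,fy=2.6,interpolation=cv2.INTER_CUBIC))
E
```

```text
(no output)
```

View pics/sp2b.png

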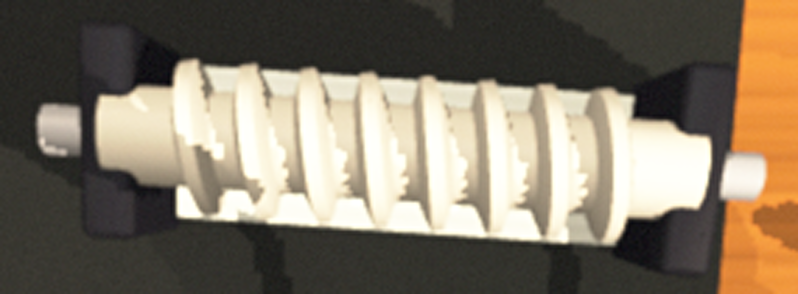

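View pics/ho2b.png

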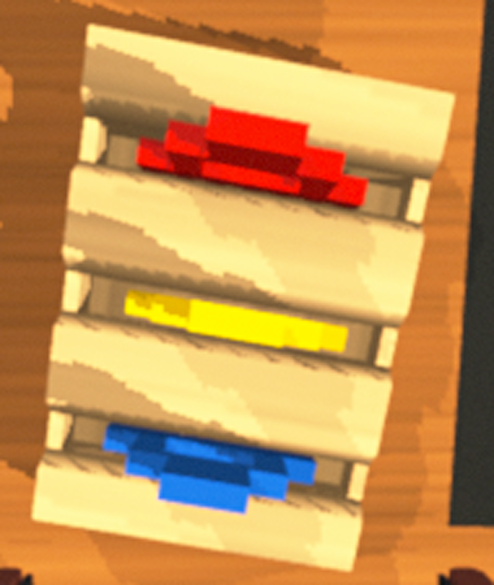

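```bash
python3 - <<'E'
from h import *
s=load('w_ho2.png'); f=lambda u,v:(230+u/2.6-.3,5+v/2.6-.3)
C=[onz(s,f(*p),.048) for p in [(88,24),(455,93),(352,570),(33,520)]]
for c in C: print(c.round(4))
c=np.mean(C,0); print('holder',c.round(4)); 
print('yaws',np.degrees(np.arctan2(*( (C[1]-C[0])[:2]*[-1,1]))),np.degrees(np.arctan2(*( (C[2]-C[3])[:2]*[-1,1]))),np.degrees(np.arctan2((C[3]-C[0])[1],(C[3]-C[0])[0])),np.degrees(np.arctan2((C[2]-C[1])[1],(C[2]-C[1])[0])),np.linalg.norm(C[0]-C[1]),np.linalg.norm(C[0]-C[3]))
for n,a,b in [('red -x',(213,107),(308,124)),('blue +x',(160,502),(246,513)),('yel -x',(190,300),(287,316)),('yel +x',(190,325),(287,341))]:
    a,b=onz(s,f(*a),.108),onz(s,f(*b),.108); print(n,((a+b)/2).round(4),np.linalg.norm(a-b).round(4),np.degrees(np.arctan2(-(b-a)[0],(b-a)[1])).round(1))
im=cv2.cvtColor(cv2.imread('pics/w_ho2.png'),cv2.COLOR_BGR2HSV)
s=load('w_sp2.png'); f=lambda u,v:(180+u/2.8-.3,60+v/2.8-.3)
for u,v in [(203,140),(262,143),(318,147),(376,150),(434,153),(492,157),(551,161),(608,165)]: print(onz(s,f(u,v),.072).round(4))
i=cv2.imread('pics/w_sp2.png'); cv2.imwrite('pics/sp2c.png',cv2.resize(i[75:155,270:400],None,fx=6,fy=6,interpolation=cv2.INTER_CUBIC))
E
```

```text
[ 0.4111 -0.3214  0.048 ]
[ 0.4346 -0.1814  0.048 ]
[ 0.6275 -0.2137  0.048 ]
[ 0.6048 -0.3538  0.048 ]
holder [ 0.5195 -0.2676  0.048 ]
yaws -9.525438856062891 -9.200408479072387 -9.483416076106424 -9.51227537808841 0.1419922778195219 0.19643590288412902
red -x [ 0.4558 -0.2577  0.108 ] 0.0305 -9.2
blue +x [ 0.5839 -0.277   0.108 ] 0.0308 -7.4
yel -x [ 0.515  -0.2645  0.108 ] 0.0329 -9.0
yel +x [ 0.5232 -0.2645  0.108 ] 0.0332 -9.1
[ 0.4551 -0.0294  0.072 ]
[ 0.456  -0.0135  0.072 ]
[0.457  0.0016 0.072 ]
[0.4578 0.0173 0.072 ]
[0.4587 0.033  0.072 ]
[0.4597 0.0487 0.072 ]
[0.4608 0.0647 0.072 ]
[0.4619 0.0802 0.072 ]
```

View pics/sp2c.png

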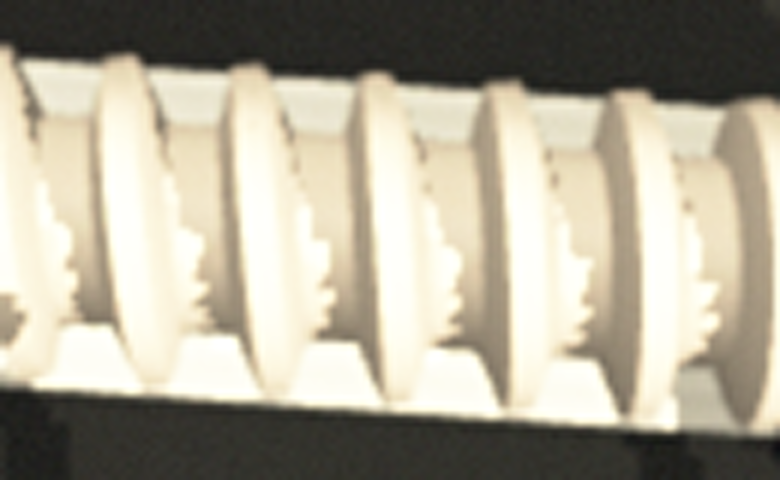

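```bash
python3 - <<'E'
from h import *
i=cv2.imread('pics/w_sp.png'); cv2.imwrite('pics/sp1b.png',cv2.resize(i[195:285,230:415],None,fx=4.2,fy=4.2,interpolation=cv2.INTER_CUBIC))
i=cv2.imread('pics/w_hook.png'); cv2.imwrite('pics/sp3b.png',cv2.resize(i[105:180,40:235],None,fx=4,fy=4,interpolation=cv2.INTER_CUBIC))
for n in ['w_sp.png','w_sp2.png']: s=load(n); print((-np.array(s['R']).T@s['t']).round(4), np.array(s['R'])[2].round(3), s['dist_coeffs'])
s=load('w_sp2.png'); f=lambda u,v:(180+u/2.8-.3,60+v/2.8-.3)
for u,v,z in [(82,25,.06),(80,100,.05),(722,155,.05),(728,65,.06)]: print(onz(s,f(u,v),z).round(4))
E
```

```text
[0.3256 0.0236 0.3602] [ 0.242 -0.    -0.97 ] [-0.00160927  0.          0.          0.          0.        ]
[0.4652 0.022  0.3102] [ 0.243 -0.001 -0.97 ] [-0.00160927  0.          0.          0.          0.        ]
[ 0.4242 -0.0636  0.06  ]
[ 0.4429 -0.0694  0.05  ]
[0.4588 0.1192 0.05  ]
[0.4349 0.1149 0.06  ]
```

View pics/sp1b.png

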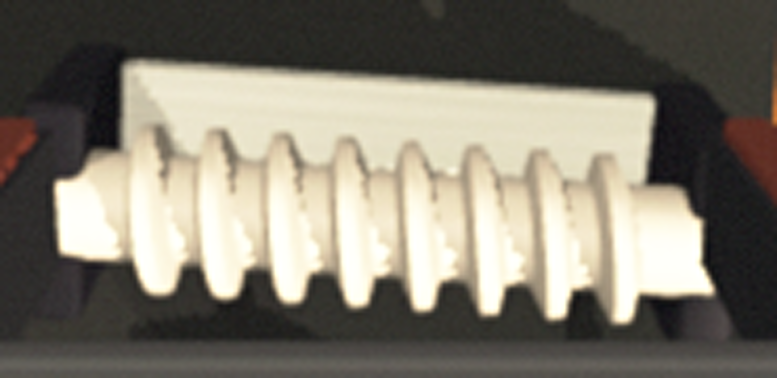

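View pics/sp3b.png

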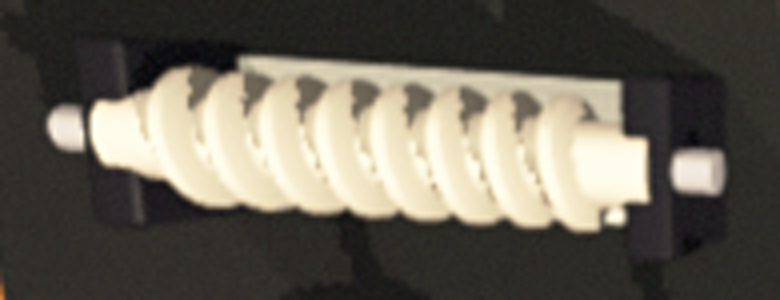

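```bash
python3 - <<'E'
from h import *
s=load('w_sp2.png'); f=lambda u,v:(180+u/2.8-.3,60+v/2.8-.3)
g=lambda u,v:(270+u/6-.4,75+v/6-.4)
print('top'); 
T=np.array([onz(s,f(u,v),.0525) for u,v in [(190,60),(603,89)]]);
T2=np.array([onz(s,g(*p),.0525) for p in [(123,56),(249,65),(376,74),(503,83),(630,91)]])
B2=np.array([onz(s,g(*p),.051) for p in [(150,385),(270,395),(398,404),(513,411),(640,420)]])
for a in (T,T2,B2): print(a.round(4)); print(np.degrees(np.arctan2(-(a[-1]-a[0])[0],(a[-1]-a[0])[1])), np.linalg.norm(a[-1]-a[0])/(7 if len(a)==2 else 4))
print(((T2+B2)/2).round(4))
E
```

```text
top
[[ 0.4324 -0.0361  0.0525]
 [ 0.4405  0.0823  0.0525]]
-3.911020404019301 0.01695862953058031
[[ 0.4346 -0.0021  0.0525]
 [ 0.4357  0.0147  0.0525]
 [ 0.4369  0.0317  0.0525]
 [ 0.4381  0.0487  0.0525]
 [ 0.4391  0.0658  0.0525]]
-3.844349057796491 0.01701517967281685
[[4.778e-01 4.000e-04 5.100e-02]
 [4.792e-01 1.720e-02 5.100e-02]
 [4.805e-01 3.520e-02 5.100e-02]
 [4.815e-01 5.140e-02 5.100e-02]
 [4.828e-01 6.930e-02 5.100e-02]]
-4.130720681779084 0.017262623576304155
[[ 0.4562 -0.0009  0.0517]
 [ 0.4575  0.0159  0.0517]
 [ 0.4587  0.0334  0.0517]
 [ 0.4598  0.05    0.0517]
 [ 0.4609  0.0675  0.0517]]
```

```bash
cat >> h.py <<'E'
HY=-9.4; HC=np.array([.5195,-.2676]); GZ=.088
def slot(k):
    a=np.radians(HY); return HC+0.06*k*np.array([np.cos(a),np.sin(a)])
def pick(xy,dy=0):
    o=[180,0,180+HY]
    r.reach([*xy,.40],o); r.servo_line([*xy,.008+GZ+.163],speed=.2); r.grab(20); print('open',r.sense()['opening'])
    r.servo_line([*xy,.40],speed=.2)
E
python3 - <<'E'
from h import *
pick([.4605,-.2581]); r.wait(.2); snap('scene','s1.png'); snap('top','t1.png')
s=r.sense();print(s['clock'],s['contact_force'],s['tcp_pos'],s['opening'])
i=cv2.imread('pics/s1.png'); cv2.imwrite('pics/s1b.png',cv2.resize(i[120:260,180:340],None,fx=5,fy=4,interpolation=cv2.INTER_CUBIC)[:,:800])
E
```

```text
open 0.032133534352487
10.7167 [ 0.09734948 -0.19364974 -1.268028  ] [ 0.46051595 -0.25808165  0.39895281] 0.03172226919525488
```

View pics/s1b.png

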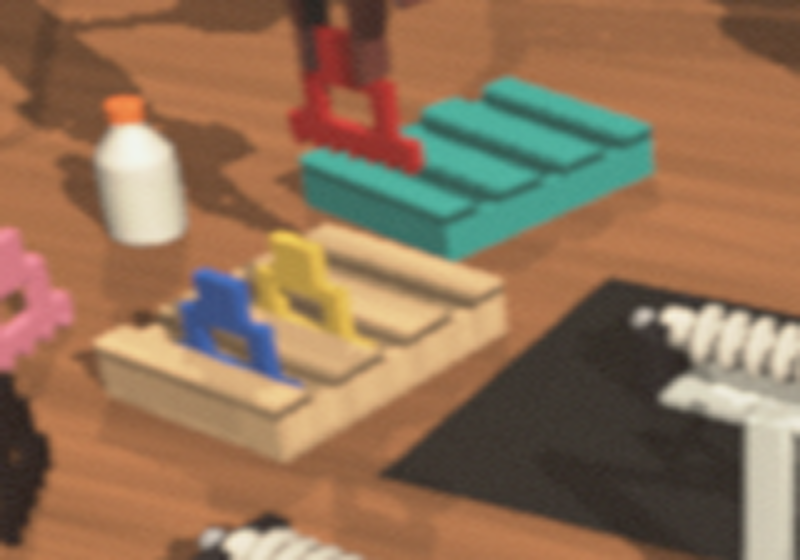

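```bash
cat >> h.py <<'E'
SY=-3.9; SC=np.array([.4581,.0245])
ax=np.array([-np.sin(np.radians(SY)),np.cos(np.radians(SY))]); OS=[180,0,180+SY]
def sp(d): return SC+ax*d
def st(l=''):
    s=r.sense(); print(l,round(s['clock'],2),s['contact_force'].round(2),s['tcp_pos'].round(4)); return s
E
python3 - <<'E'
from h import *
r.reach([*sp(0),.345],OS); r.wait(.1); snap('scene','s2.png'); snap('top','t2.png'); st()
i=cv2.imread('pics/s2.png'); cv2.imwrite('pics/s2b.png',cv2.resize(i[120:260,280:420],None,fx=5,fy=4,interpolation=cv2.INTER_CUBIC)[:,:800])
E
```

```text
12.03 [-0.06  0.11 -1.5 ] [0.4584 0.0235 0.3452]
```

View pics/s2b.png

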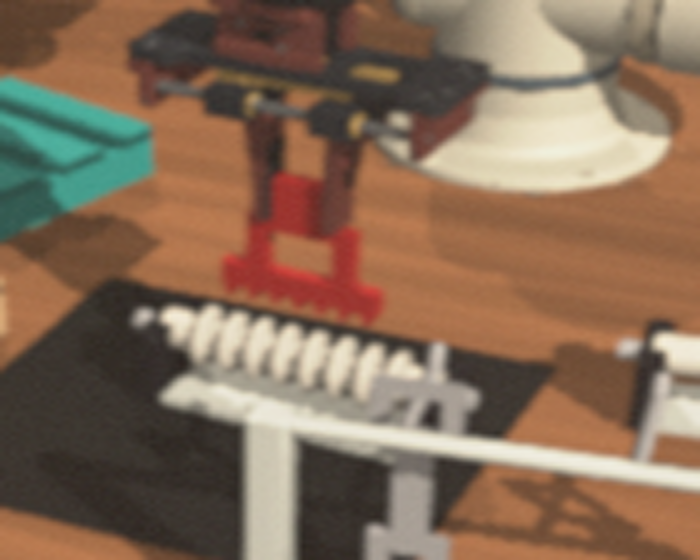

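```bash
python3 - <<'E'
from h import *
i=cv2.imread('pics/s2.png'); cv2.imwrite('pics/s2c.png',cv2.resize(i[175:222,310:372],None,fx=12,fy=12,interpolation=cv2.INTER_LANCZOS4))
E
```

View pics/s2c.png

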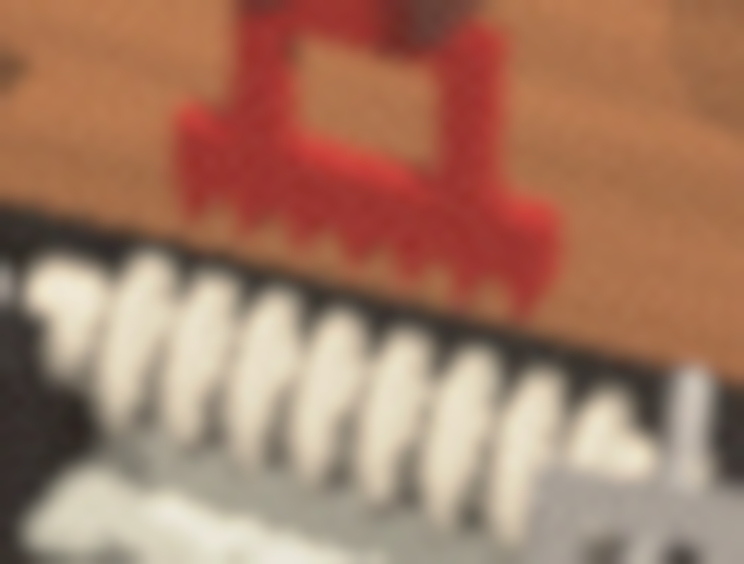

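```bash
cat >> h.py <<'E'
def lower(d,zs,lim=5.):
    f0=r.sense()['contact_force'][2]
    for z in zs:
        r.servo_line([*sp(d),z],OS,speed=.05); f=r.sense()['contact_force'][2]-f0
        if f>lim: break
    s=st('d%.4f cmd %.4f df %.1f'%(d,z,f)); return z,f
E
python3 - <<'E'
from h import *
r.servo_line([*sp(0),.328],speed=.1)
lower(0,np.arange(.326,.313,-.0015))
r.servo_line([*sp(0),.40],speed=.2)
p=slot(-1)
o=[180,0,180+HY]
r.reach([*p,.40],o); r.servo_line([*p,.315],speed=.2); st('above'); r.servo_line([*p,.2605],speed=.1); st('in'); 
r.let_go(); r.servo_line([*p,.40],speed=.25); snap('wrist','w3.png'); snap('scene','s3.png'); st('up')
E
```

```text
d0.0000 cmd 0.3215 df 5.8 13.34 [-0.67 -0.83  5.36] [0.4581 0.0245 0.3228]
above 15.55 [ 0.1  -0.02 -1.19] [ 0.4607 -0.2571  0.316 ]
in 16.24 [ 0.06  0.19 -1.05] [ 0.4604 -0.2579  0.2609]
up 18.02 [-0.71  0.2  -0.55] [ 0.4603 -0.2578  0.3972]
```

View pics/s3.png

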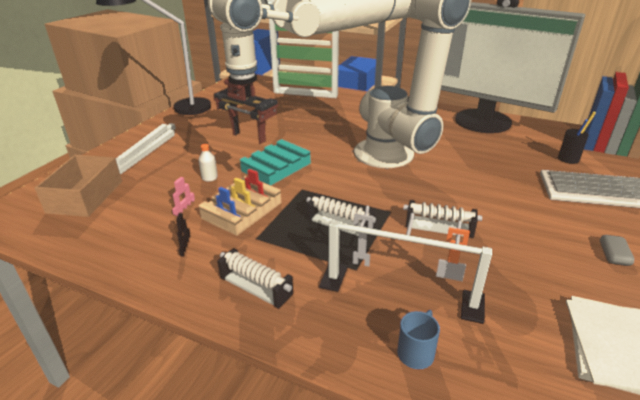

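```bash
python3 - <<'E'
from h import *
pick([.5193,-.2650])
r.reach([*sp(0),.345],OS); r.wait(.1); snap('scene','s4.png'); st()
i=cv2.imread('pics/s4.png'); cv2.imwrite('pics/s4c.png',cv2.resize(i[165:222,310:372],None,fx=10,fy=10,interpolation=cv2.INTER_LANCZOS4))
E
```

```text
open 0.031711161399683926
 22.29 [ 0.06 -0.58 -1.6 ] [0.4586 0.0235 0.3452]
```

View pics/s4c.png

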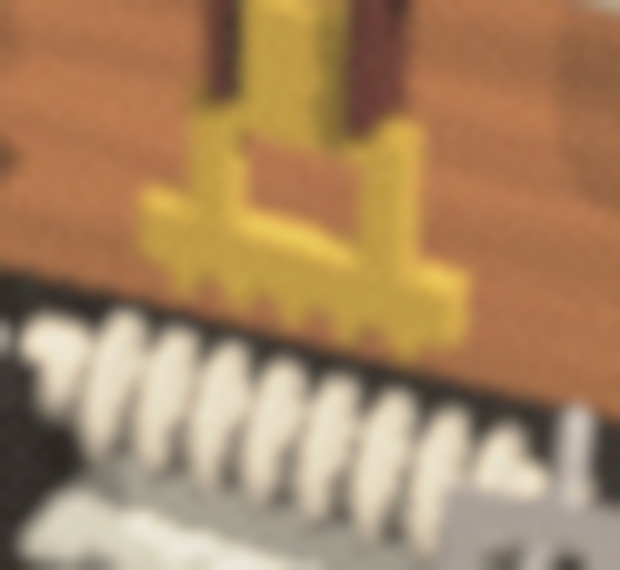

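```bash
python3 - <<'E'
from h import *
r.servo_line([*sp(0),.327],OS,speed=.1); r.wait(.1)
lower(0,np.arange(.3255,.312,-.0015))
E
```

```text
d0.0000 cmd 0.3135 df 5.4 24.98 [-2.33 -0.92  4.33] [0.4581 0.0244 0.3146]
```

```bash
python3 - <<'E'
from h import *
r.wait(.4); st(); snap('scene','s5.png'); s=snap('wrist','w5.png')
i=cv2.imread('pics/s5.png'); cv2.imwrite('pics/s5c.png',cv2.resize(i[165:222,300:372],None,fx=10,fy=10,interpolation=cv2.INTER_LANCZOS4))
E
```

```text
25.38 [-1.42 -0.81  6.77] [0.4581 0.0244 0.3146]
```

View pics/s5c.png

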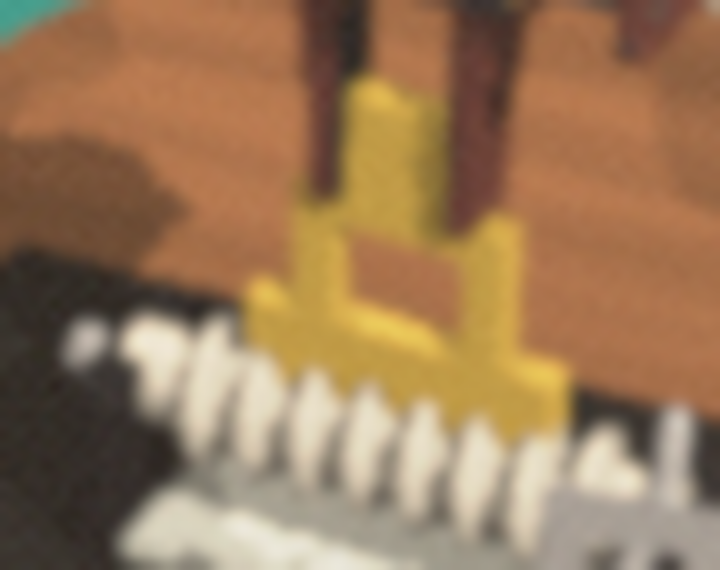

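View pics/w5.png

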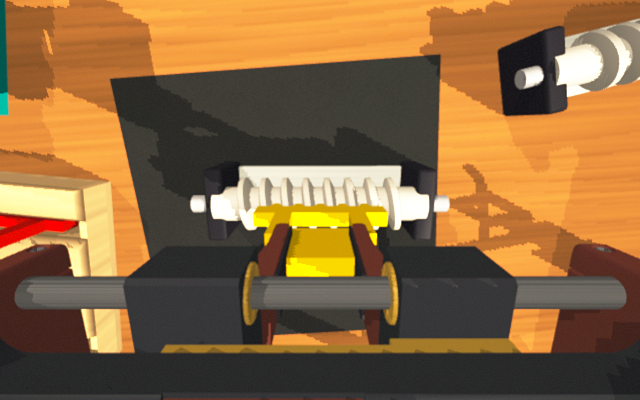

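```bash
python3 - <<'E'
from h import *
s=load('w5.png')
i=cv2.imread('pics/w5.png'); cv2.imwrite('pics/w5b.png',cv2.resize(i[160:285,185:455],None,fx=2.9,fy=2.9,interpolation=cv2.INTER_CUBIC))
a=np.radians(SY); xa=np.array([np.cos(a),np.sin(a)])
def P(x,y,z): return [*(SC+xa*x+ax*y),.064+z]
for n,p in [('barbot-x L',(-.005,-.0475,.008)),('bartop-x L',(-.005,-.0475,.026)),('bartop-x R',(-.005,.0475,.026)),('tab top -x L',(-.005,-.016,.1)),('tab top -x R',(-.005,.016,.1)),('tab top +x L',(.005,-.016,.1)),('topbar-x L',(-.005,-.032,.068))]:
    u=proj(s,P(*p))[0]; print(n,u.round(1),((u-[185,160])*2.9).round())
E
```

```text
barbot-x L [256.6 204.4] [208. 129.]
bartop-x L [251.4 211.1] [193. 148.]
bartop-x R [386.6 211.1] [585. 148.]
tab top -x L [284.  255.9] [287. 278.]
tab top -x R [352.7 255.9] [486. 278.]
tab top +x L [284.6 275.4] [289. 335.]
topbar-x L [262.4 231.9] [224. 209.]
```

View pics/w5b.png

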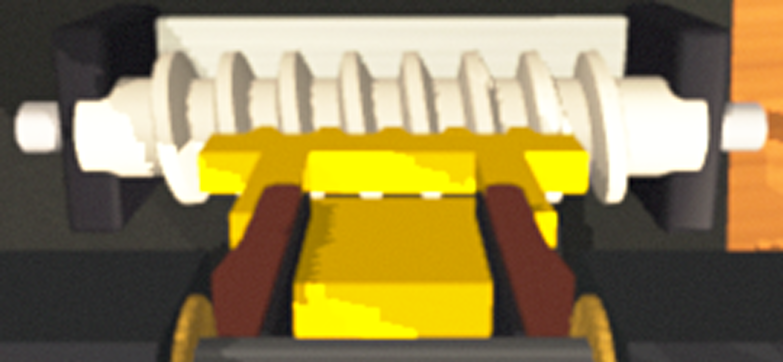

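```bash
python3 - <<'E'
from h import *
r.servo_line([*sp(0),.345],speed=.08); r.servo_line([*sp(0),.50],speed=.25)
r.reach([.68,.255,.50],[180,0,180]); r.wait(.2); snap('wrist','w6.png'); st()
E
```

```text
28.25 [-0.6   0.25 -1.26] [0.6795 0.2539 0.5015]
```

View pics/w6.png

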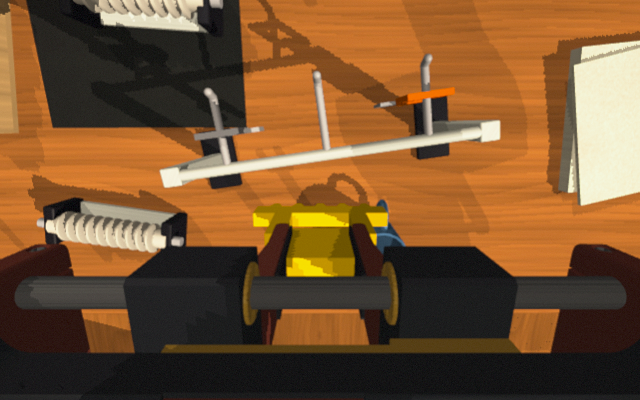

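```bash
python3 - <<'E'
from h import *
i=cv2.imread('pics/w6.png'); cv2.imwrite('pics/w6b.png',cv2.resize(i[45:200,155:505],None,fx=2.25,fy=2.25,interpolation=cv2.INTER_CUBIC))
s=load('w6.png')
L=onz(s,(173,177),.165);R=onz(s,(490,131),.165); print(L.round(4),R.round(4),'yaw',np.degrees(np.arctan2(-(R-L)[0],(R-L)[1])),np.linalg.norm(R-L),((L+R)/2).round(4))
for uv,z in [((325,149),.165),((318,74),.179),((319,82),.165),((226,162),.165),((428,133),.165)]: print(uv,onz(s,uv,z).round(4))
E
```

```text
[0.6698 0.0992 0.165 ] [0.6228 0.4282 0.165 ] yaw 8.13217422798192 0.33237108123150155 [0.6463 0.2637 0.165 ]
(325, 149) [0.6407 0.2599 0.165 ]
(318, 74) [0.5703 0.253  0.179 ]
(319, 82) [0.5756 0.2539 0.165 ]
(226, 162) [0.654  0.1565 0.165 ]
(428, 133) [0.6247 0.3651 0.165 ]
```

View pics/w6b.png

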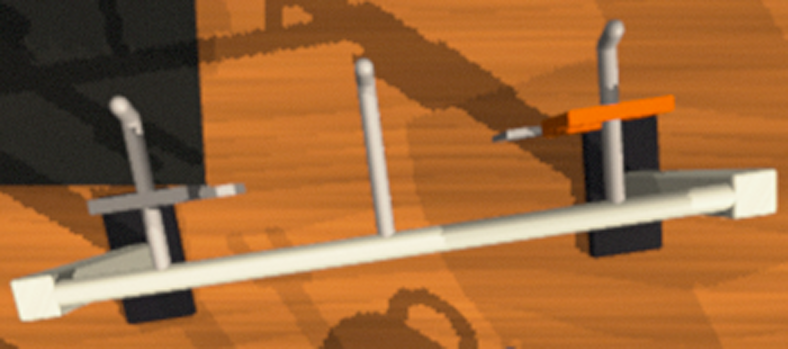

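```bash
cat >> h.py <<'E'
RY=8.1; HM=np.array([.6065,.257]); ra=np.radians(RY); rx=np.array([np.cos(ra),np.sin(ra)]); OR=[180,0,-180+RY]
def hk(d): return HM+rx*d
E
python3 - <<'E'
from h import *
print(r.inverse_kinematics([*hk(-.1),.5],OR))
r.reach([*hk(-.1),.50],OR); r.servo_line([*hk(-.1),.381],speed=.2); r.wait(.15); st()
snap('scene','s7.png'); snap('top','t7.png')
i=cv2.imread('pics/s7.png'); cv2.imwrite('pics/s7c.png',cv2.resize(i[150:300,320:500],None,fx=4.4,fy=4,interpolation=cv2.INTER_CUBIC))
i=cv2.imread('pics/t7.png'); cv2.imwrite('pics/t7c.png',cv2.resize(i[110:230,130:310],None,fx=4.4,fy=4.4,interpolation=cv2.INTER_CUBIC))
E
```

```text
[ 22.1132661    1.80725038  64.28764677   0.         113.90510285
 -75.9867339 ]
 29.87 [ 0.59 -0.62 -0.42] [0.5079 0.243  0.3832]
```

View pics/s7c.png

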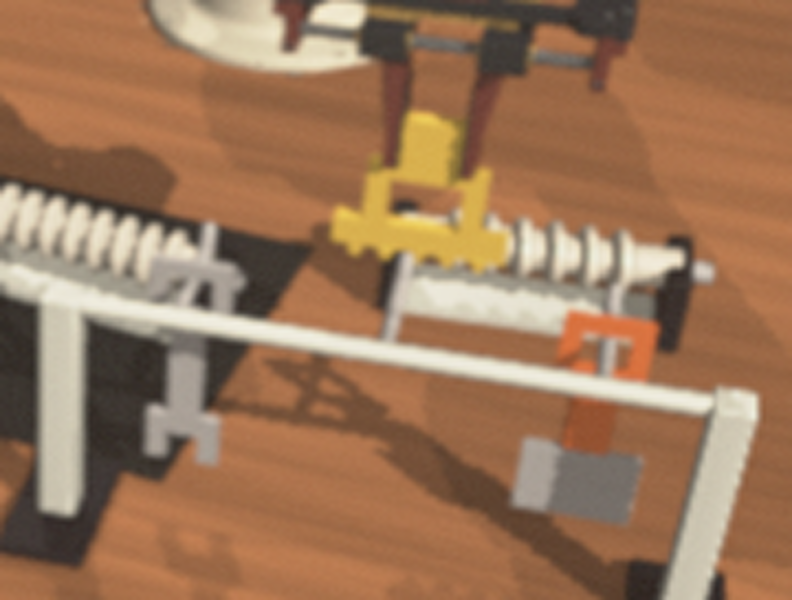

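View pics/t7c.png

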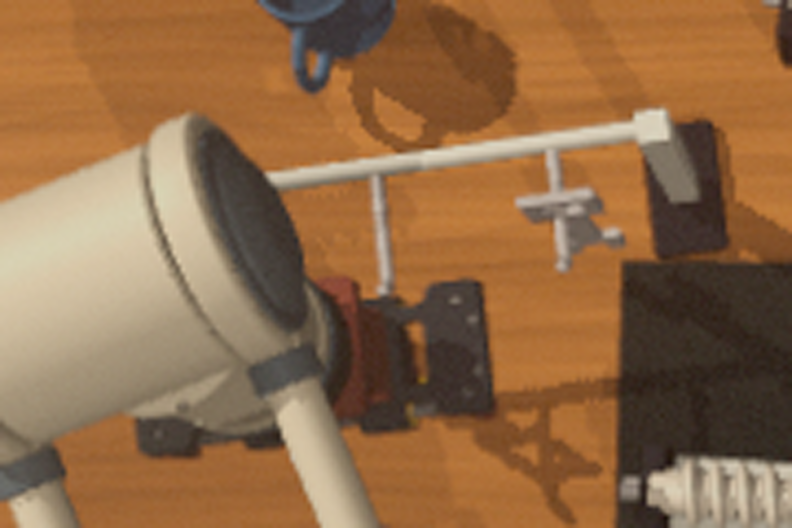

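```bash
python3 - <<'E'
from h import *
s=load('s7.png')
q=lambda p:((proj(s,p)[0]-[320,150])*[4.4,4]).round()
ry=np.array([-rx[1],rx[0]]); o=.383-.251
for n,d,y,z in [('tip',-.04,0,.179),('base',.04,0,.165),('barL',.04,-.165,.165),('barR',.04,.165,.165)]+[('win',-.095,y,o+z) for y in(-.02,.02) for z in (.026,.058)]+[('tabtop',-.095,y,o+.1) for y in(-.016,.016)]+[('barend',-.095,y,o+.026) for y in(-.0475,.0475)]:
    print(n,y,round(z,3),q([*(hk(d)+ry*y),z]))
E
```

```text
tip 0 0.179 [410. 247.]
base 0 0.165 [385. 350.]
barL -0.165 0.165 [ 64. 297.]
barR 0.165 0.165 [736. 407.]
win -0.02 0.158 [383. 219.]
win -0.02 0.19 [389. 175.]
win 0.02 0.158 [457. 229.]
win 0.02 0.19 [464. 185.]
tabtop -0.016 0.232 [404. 116.]
tabtop 0.016 0.232 [466. 124.]
barend -0.0475 0.158 [334. 211.]
barend 0.0475 0.158 [508. 237.]
```

```bash
python3 - <<'E'
from h import *
f0=r.sense()['contact_force']
for d in [-.06,-.04,-.02,0.0]:
    r.servo_line([*hk(d),.3805],OR,speed=.06); s=st('d%.3f'%d)
    if np.linalg.norm((s['contact_force']-f0)[:2])>4: print('STOP'); break
r.wait(.1); snap('scene','s8.png'); snap('wrist','w8.png')
i=cv2.imread('pics/s8.png'); cv2.imwrite('pics/s8c.png',cv2.resize(i[150:300,320:500],None,fx=4.4,fy=4,interpolation=cv2.INTER_CUBIC))
E
```

```text
d-0.060 30.78 [-0.21  0.55 -2.26] [0.5471 0.2486 0.3804]
d-0.040 31.27 [-0.01 -0.18 -1.47] [0.567  0.2514 0.3803]
d-0.020 31.75 [-0.77  0.51 -1.93] [0.5868 0.2542 0.3803]
d0.000 32.23 [-0.32  0.36 -1.75] [0.6066 0.257  0.3803]
```

View pics/s8c.png

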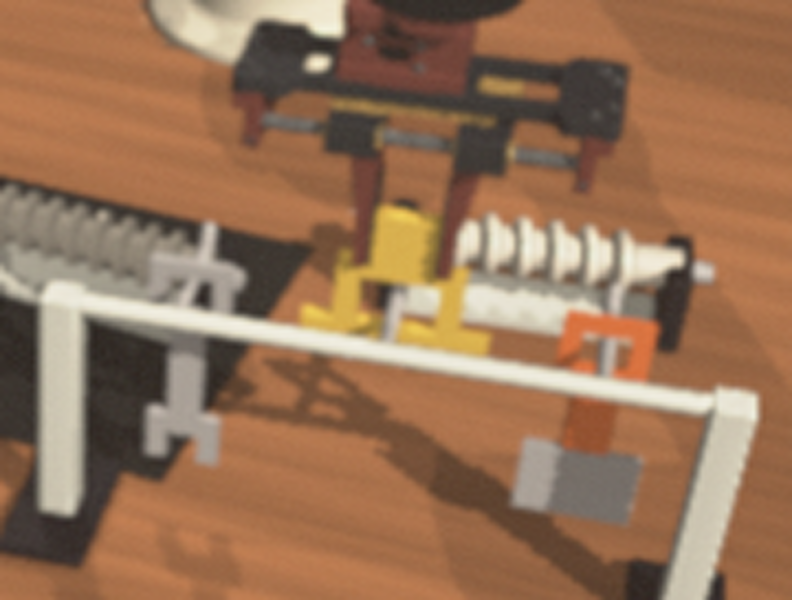

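View pics/w8.png

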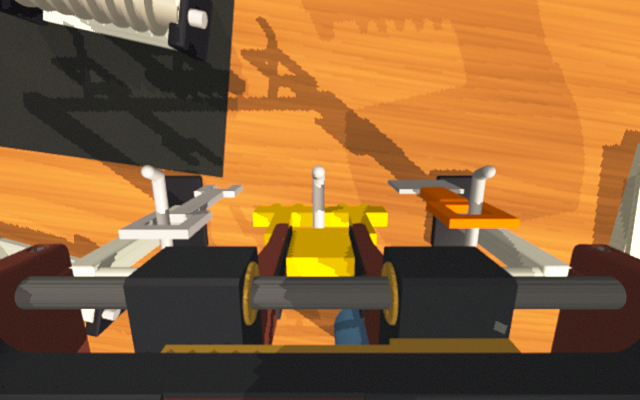

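The prong goes through the window, centred (it leaves the plate at about column 318 in the wrist view), with no side force. Lower and release.

```bash
python3 - <<'E'
from h import *
f0=r.sense()['contact_force'][2]
for z in [.368,.366,.3645,.363,.3615,.360,.359]:
    r.servo_line([*hk(0),z],OR,speed=.06); f=r.sense()['contact_force'][2]-f0
    if f>2.0: break
r.wait(.1); st('cmd %.4f df %.1f'%(z,f))
r.let_go(); r.wait(.3); st(); snap('wrist','w9.png')
E
```

```text
cmd 0.3615 df 2.5 33.89 [-0.27 -0.14 -0.89] [0.6065 0.257  0.3616]
 35.17 [ 0.61 -0.51  0.55] [0.6065 0.257  0.3615]
```

View pics/w9.png

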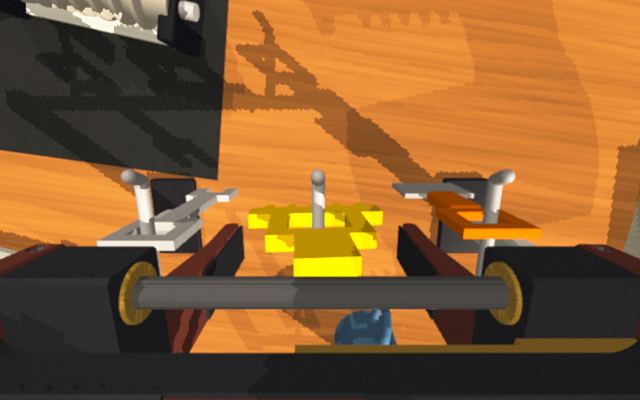

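```bash
python3 - <<'E'
from h import *
r.servo_line([*hk(0),.48],OR,speed=.15); r.reach([.40,.10,.48],[180,0,180]); r.wait(.4)
for n in ('scene','top'): snap(n,n+'10.png')
r.wait(.5); snap('scene','scene11.png'); st()
i=cv2.imread('pics/scene11.png'); cv2.imwrite('pics/s10c.png',cv2.resize(i[150:300,180:500],None,fx=2.5,fy=2.5,interpolation=cv2.INTER_CUBIC))
i=cv2.imread('pics/top10.png'); cv2.imwrite('pics/t10c.png',cv2.resize(i[110:230,130:310],None,fx=4.4,fy=4.4,interpolation=cv2.INTER_CUBIC))
print(np.abs(load('scene11.png')['frame'].astype(int)-load('scene10.png')['frame'])[180:260,380:460].max())
E
```

```text
38.23 [-0.03 -0.13  0.22] [0.4  0.1  0.48]
7
```

View pics/s10c.png

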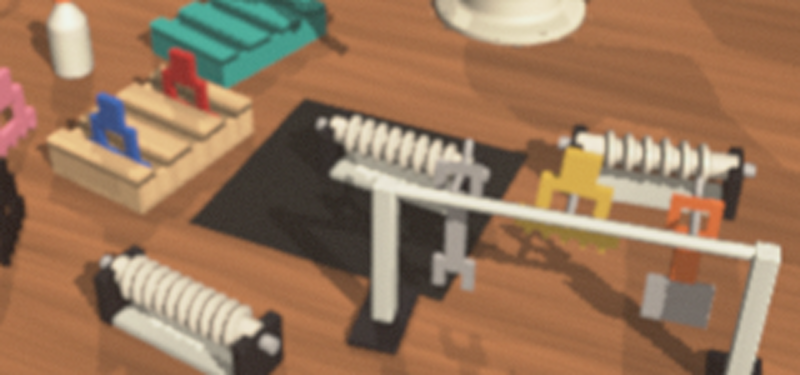

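View pics/t10c.png

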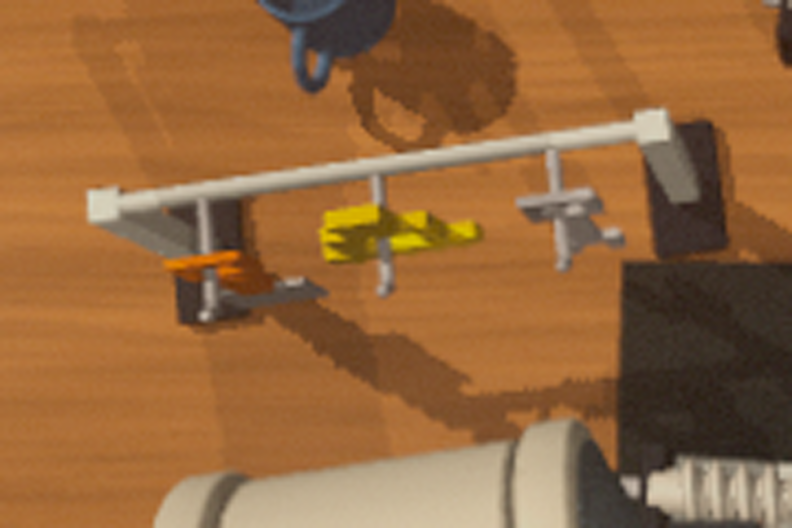

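```bash
python3 - <<'E'
from h import *
i=cv2.imread('pics/scene11.png'); cv2.imwrite('pics/s11z.png',cv2.resize(i[200:255,385:435],None,fx=11,fy=11,interpolation=cv2.INTER_CUBIC))
i=cv2.imread('pics/top10.png'); cv2.imwrite('pics/t11z.png',cv2.resize(i[140:185,195:250],None,fx=12,fy=12,interpolation=cv2.INTER_CUBIC))
ry=np.array([-rx[1],rx[0]])
for nm,o,k in [('scene11.png',(385,200),11),('top10.png',(195,140),12)]:
  s=load(nm)
  for t in (0,.15,.3,.45):
    # lean t: bottom toward -x
    out=[]
    for y,h in [(-.016,.042),(.016,.042),(-.0475,-.032),(.0475,-.032),(-.0475,-.05),(.0475,-.05)]:
        X=hk(0)+rx*(h*np.sin(t))+ry*y; out.append(tuple(((proj(s,[*X,.169+h*np.cos(t)])[0]-o)*k).round().astype(int).tolist()))
    print(nm,t,out)
E
```

```text
scene11.png 0 [(219, 97), (381, 123), (35, 360), (496, 443), (29, 427), (485, 510)]
scene11.png 0.15 [(214, 116), (377, 143), (39, 345), (499, 427), (35, 403), (490, 486)]
scene11.png 0.3 [(209, 139), (372, 166), (44, 328), (502, 409), (42, 377), (494, 458)]
scene11.png 0.45 [(203, 165), (367, 193), (48, 309), (505, 390), (49, 347), (500, 428)]
top10.png 0 [(264, 208), (111, 230), (499, 259), (78, 318), (518, 275), (104, 333)]
top10.png 0.15 [(261, 179), (109, 200), (501, 280), (80, 339), (521, 307), (106, 365)]
top10.png 0.3 [(260, 151), (109, 173), (502, 300), (80, 359), (523, 338), (107, 396)]
top10.png 0.45 [(261, 126), (110, 148), (503, 318), (79, 377), (523, 366), (106, 424)]
```

View pics/s11z.png

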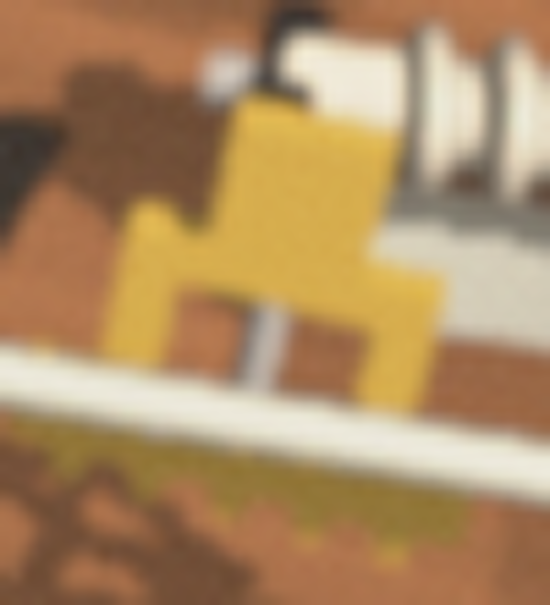

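View pics/t11z.png

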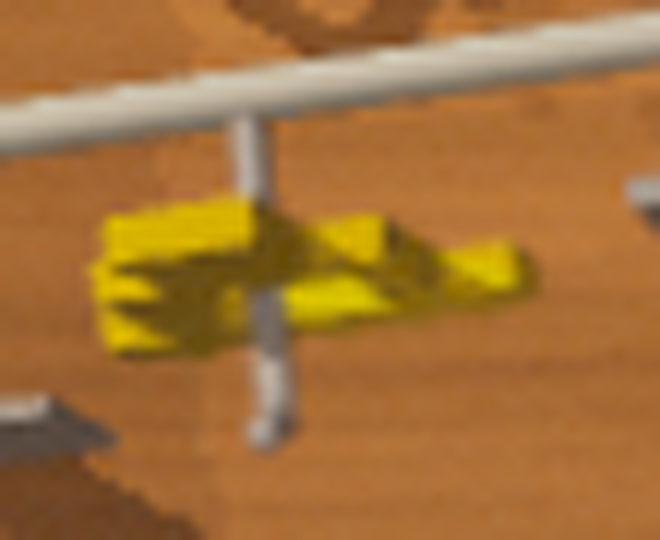

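```bash
python3 - <<'E'
from h import *
st(); r.hand_in()
E
```

```text
38.23 [-0.03 -0.13  0.22] [0.4  0.1  0.48]
the job is handed in; nothing more can be done
```

The yellow comb is the one that fits. It is hanging on the middle hook, and I handed the job in at 38.2 s (`hand_in` gives no verdict).

- **Finding the fit:** The spindle on the mat measured about 17 mm between crests. I tried red first: it stopped on the crests, about 8 mm high, and its teeth looked about 14 mm apart. I put it back in its slot. Yellow then went down to full depth, with its tips at 64 mm within half a millimetre, and I held it there with 5–7 N for over 0.4 s. Blue was not tried, since yellow had already seated.
- **Last checks:** In the scene and top views yellow hangs still and close to upright, with the prong near the middle of its window. It has a slight sideways tilt of a few degrees, estimated by eye. Red and blue stand upright in the holder, and I saw no shift in the spanner or scraper. The arm was clear of everything.
- **Disagreement:** While yellow was seated, the wrist picture showed it about 2–4 mm further along the thread than I expected, well inside the ±36 mm allowed. No other check failed.

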